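# Uncover the drying pot and hold its bayonet lid at the vent position

## Robot

A 6-joint arm with a two-finger parallel gripper is mounted at the origin on the work surface. World frame = base frame: x ahead of the robot, y to its left, z up, the work surface at z = 0. Lengths are in m, angles in rad, forces in N, time in s.
With the tool pointing down it reaches from about 0.35 to 1 m from the base axis. Payload 7.1 kg.
Tool frame: the origin (TCP) lies between the finger pads; the fingertips stand 22 mm ahead of it and the grasp point (between the pads) lies 3 mm ahead of it; z points along the fingers, y is the line along which they close (so a half turn about z gives the same grasp; the last joint's range is limited). The gripper opens to 85 mm and grips with 20 to 120 N. Pads are 22 mm wide; open, the fingers measure 114 mm over their backs; the gripper's body (76 mm by 85 mm) begins 54 mm behind the grasp point. The pads swing forward as they close: fully open they stand 13 mm farther back than shut.
Start: joints at [-1.356, 0.423, 1.63, -0, 1.089, -0.019], TCP at [0.145, -0.608, 0.253] pointing down, gripper open.
Joint ranges: [-3, 3], [-0.9, 2.11], [0.09, 2.58], [-1.31, 4.45], [0.11, 2.69], [-2.54, 2.54]. Speed limits (rad/s): [2.39, 2.39, 3.01, 3.14, 3.14, 3.14].

## Interface

Orientations are given as a rotation vector (axis times angle).
In Python, from rig import manip gives the robot as it stands. The module is installed in compiled form; this text tells all that it offers. Calls block until the motion is done:
- manip.move_to(position, orientation): joint-space move of the TCP to a pose.
- manip.servo_line(position, orientation=None, rate=0.15): straight line of the TCP; orientation=None keeps the orientation; rate is the mean speed in m/s.
- manip.set_joints(angles): joint-space move.
- manip.command_gripper(opening, f_grip=None): finger opening in m; f_grip is the grip in N (None keeps the last); returns when the fingers have stopped.
- manip.hold(seconds).
- manip.solve_ik(position, orientation): joint angles nearest the present ones, or None.
- manip.camera(name): name is "scene" or "top" or "wrist"; returns a dict with "image" (420x560x3 uint8, red, green, blue), "fx", "fy", "cx", "cy" (pixels), "cam_to_world" (4x4, takes a point from camera to world coordinates); the wrist camera has in their place "mount" (4x4, takes a point from camera to tool coordinates, whose origin is the TCP and whose axes are the flange's). Camera axes: x right, y down, z forward; pixel columns grow to the right and rows downward; lengths in m; the calibration is good to about 2 mm. A picture is of the moment at which its call begins: read the wrist's pose just before it. There is no depth.
A pose or a line that the arm cannot do raises manip.IKError and nothing moves.
- manip.sign_off(): hands the job in; it is judged then, once.
Readings, each from a call of its own:
- manip.get_time(): time.
- manip.get_joint_positions(): joint angles.
- manip.get_joint_vel(): joint speeds.
- manip.get_tau(): joint torques, N m.
- manip.get_position(): TCP position.
- manip.get_ee_rot(): TCP orientation.
- manip.get_contact_force(): force on the tool from outside, world axes, zero at the start.
- manip.get_torque(): the same for the moment, N m.
- manip.get_width(): finger opening in m.
- manip.get_grip_force(): force on a finger pad.
Only numpy, scipy, OpenCV 4.12 (cv2) and the standard library are available. Lean on these libraries where they do the work, as an engineer would, in place of code of your own. Each camera call takes 0.05 s, during which the arm holds its last target. There are 200 camera calls.

## Task

Lift the blue cup off the mouth of the drying pot and set it down gently, upright, on the counter close beside the pot. Then fit the bayonet lid into the pot, lugs down through the notches until its flange sits flat on the rim, and twist it clockwise 45 degrees, half of the way to the lock, so that the orange bar points at the green marks; never let it go on into the lock click. A spring pushes the lid back, so finish while still gripping and holding it there, and leave the tray, headshell, stylus guard and tweezers alone.

Things in the scene. Friction and masses are not known exactly. Their poses are not given: they have to be found in the camera images.
- pot: Drying pot, dark steel cylinder screwed to the counter, 92 mm diameter, 60 mm high. Origin: centre of its underside, z up. Its aluminium mouth is 60 mm in diameter, lip 7 mm thick, with two alike notches at the pot's own +x and -x, 17 mm wide, reaching 39 mm from the axis; open room below. The lid fits either way round; fitted, its origin is on the pot's axis, 40 mm above the pot's origin.
- pot_green (a point): One of the two green rim marks, 43 mm from the pot's axis at the top. White marks are at the notches; green marks 45 degrees clockwise of these seen from above (half-way), red ones 90 degrees clockwise (locked). A fitted lid turns only clockwise (5 degrees play the other way). From about 58 degrees on, spring balls resist and then click it into the lock near 88 degrees.
- follower (a joint): Spring carrier hidden in the pot: 0 at rest, grows (rad) as the lid's lugs push it clockwise. The lugs meet it after about 0.08 rad (0 to 0.15) of lid turn, so it reads about that much less than the lid's turn from the notches: about 0.70 at the half-way position. Spring torque 0.06 N m at rest, 0.11 N m half-way. Hard end at 1.53.
- lid: Bayonet lid, loose, about 0.12 kg, standing on the counter on its plug. Origin: centre of the plug's underside, z up. Plug 56 mm in diameter up to z 20 mm, tapered over the lowest 5; two lugs along the lid's own +x and -x, 12 mm wide, reaching 36 mm from the axis, z 4 to 11 mm; grey flange 72 mm in diameter, z 20 to 26 mm, rests on the pot's lip.
- lid_bar (a point): Centre of the orange grip bar on the lid: on the lid's axis, 39 mm above its origin. Bar along the lid's x axis (over the two lugs), 62 mm long, 14 mm thick (y), z 26 to 52 mm above the lid's origin.
- cup: Blue ceramic cup, about 0.22 kg, empty, 80 mm high, foot 72 mm and rim 80 mm in diameter, at the start standing on the pot's mouth, 60 mm up. Origin: centre of its underside, z up. Its handle is on the cup's own -x side.
- cup_handle (a point): Middle of the cup's handle, an upright bar 10 mm (radial) by 12 mm (tangential): 68 mm from the cup's axis on its -x side, 43 mm above the cup's origin. The bar spans z 14 to 72 mm and joins the wall (25 mm gap) at its top and bottom.
- tray: Green stackable polypropylene tray, 140 x 100 x 30 mm, bystander. Origin: centre of its underside; its long side is along its x.
- headshell: Silver aluminium headshell, about 52 x 18 x 8 mm, lying in the tray, bystander. Origin: centre of its underside.
- guard: Dark hard silicone stylus guard, 24 x 20 x 17 mm, on the counter, bystander. Origin: centre of its underside.
- tweezers: Steel tweezers lying on the counter, 125 mm long along its x, 16 mm wide, 9 mm high, bystander. Origin: centre of its underside.
Things that resemble listed ones, but are neither listed nor needed, are in the scene too. What is shaped like the cup but yellow is not meant.

How it is judged:
By the outcome, as a careful person would: the job done as asked, in the order asked, and still so for the second after the job is handed in, while the arm keeps its last pose, push and grip.
It also fails if it takes over 61 s, if anything falls off the work surface, if the arm or the gripper's body presses on something with over 40 N, if the wrist force passes 120 N, or if a joint passes its speed limit or range.

## Working session

There is one attempt and no reset: what is moved stays moved. The work goes in short steps, each a Python script; the robot and the scene stay as the last script left them, time stands still between calls to the robot, and variables do not carry over. Pictures are saved under pics/ and viewed, at most 11 in all, crops included, and the job is handed in when it is done.

```bash
mkdir -p pics; cat > h.py <<'E'
import numpy as np, cv2
from scipy.spatial.transform import Rotation as R
from rig import manip as m
def snap(n,f):
    c=m.camera(n); cv2.imwrite('pics/'+f,c['image'][:,:,::-1]); return c
def ray(c,uv,T=None):
    T=np.array(c['cam_to_world'] if T is None else T)
    d=T[:3,:3]@[(uv[0]-c['cx'])/c['fx'],(uv[1]-c['cy'])/c['fy'],1]; return T[:3,3],d
def atz(c,uv,z,T=None):
    o,d=ray(c,uv,T); return o+d*(z-o[2])/d[2]
def proj(c,p):
    q=np.linalg.inv(np.array(c['cam_to_world']))@[*p,1]; return np.array([c['fx']*q[0]/q[2]+c['cx'],c['fy']*q[1]/q[2]+c['cy']])
def down(yaw): # tool z down, tool x at yaw
    return (R.from_euler('z',yaw)*R.from_euler('x',np.pi)).as_rotvec()
E
python3 - <<'E'
from h import *
import pickle
a=snap('scene','s0.png');b=snap('top','t0.png')
pickle.dump((a,b),open('cams.pkl','wb'))
for c in(a,b): print(c['fx'],np.round(c['cam_to_world'],3))
cv2.imwrite('pics/st.png',cv2.resize(np.hstack([a['image'],b['image']])[:,:,::-1],(800,300)))
print(m.get_ee_rot(),m.get_position())
E
```

```text
509.72082775630537 [[ 0.619  0.44  -0.651  1.262]
 [ 0.786 -0.331  0.523 -0.505]
 [ 0.014 -0.835 -0.55   0.65 ]
 [ 0.     0.     0.     1.   ]]
517.3689499212032 [[ 0.009 -0.987  0.161  0.438]
 [-1.    -0.008  0.005  0.002]
 [-0.004 -0.161 -0.987  1.159]
 [ 0.     0.     0.     1.   ]]
[-3.11878115e+00 -3.66200283e-01  1.99735335e-04] [ 0.1447131  -0.60753241  0.25260479]
```

View pics/t0.png

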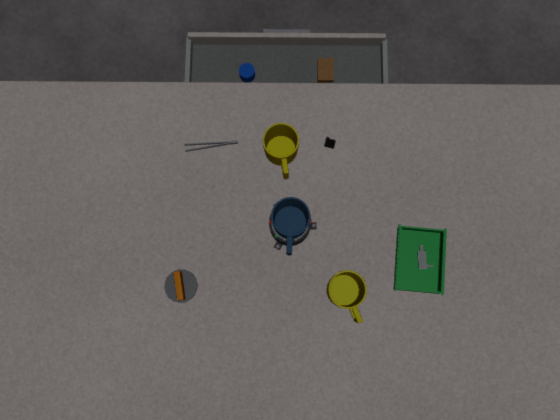

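View pics/s0.png

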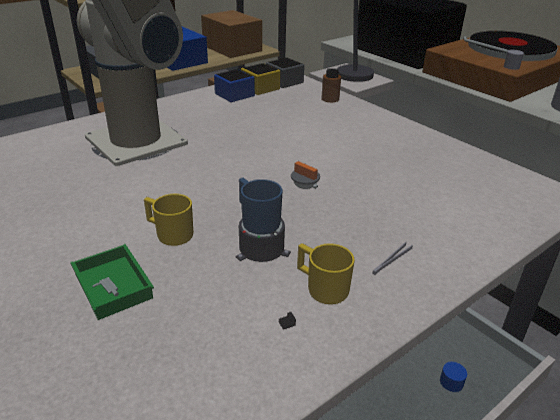

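Top view: the blue cup stands on the pot at (290,218), handle at (290,243). Lookalikes are the yellow cups at (281,142) and (347,290), and the blue cylinder in the drawer at (247,72). The lid is at (181,286) with its orange bar. The choice is the blue cup on the pot. I'll check it in a close crop and measure.

```bash
cat > a.py <<'E'
from h import *
import pickle
a,b=pickle.load(open('cams.pkl','rb'))
crops=[cv2.resize(i[y0:y0+110,x0:x0+110],(400,400),interpolation=cv2.INTER_CUBIC) for i,x0,y0 in((b['image'],240,170),(b['image'],130,230))]
cv2.imwrite('pics/c0.png',np.hstack(crops)[:,:,::-1])
hs=cv2.cvtColor(b['image'],cv2.COLOR_RGB2HSV)
def comp(mask):
    n,l,s,c=cv2.connectedComponentsWithStats(mask.astype(np.uint8))
    for i in range(1,n):
        if s[i,4]>15: print(s[i],c[i])
    return l
print('blue');comp((hs[...,0]>95)&(hs[...,0]<120)&(hs[...,1]>110)&(hs[...,2]>40))
print('orange');l=comp((hs[...,0]<16)&(hs[...,1]>150)&(hs[...,2]>120))
mk=(hs[...,0]<16)&(hs[...,1]>150)&(hs[...,2]>120); mk[:200]=0
print(cv2.minAreaRect(np.argwhere(mk)[:,::-1].astype(np.float32)))
E
python3 a.py
```

```text
blue
[239  63  16  19 228] [246.45614035  71.00438596]
[271 198  39  55 961] [289.78251821 221.80645161]
orange
((0.0, 0.0), (0.0, 0.0), 0.0)
```

View pics/c0.png

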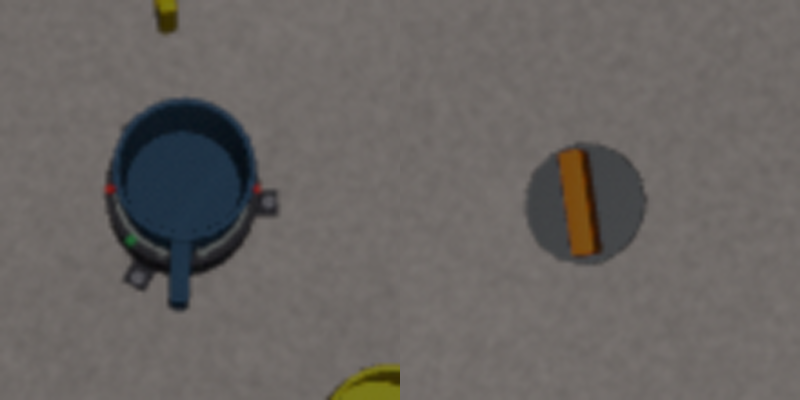

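The crop confirms the choice: a blue cup on the dark pot, its rim centred near (290.4,216.4) with the handle towards the robot. The red marks are at about (270,221) and (310,221), and a green one at (275,236). The lid's flange is centred near (181,286).

```bash
cat > b.py <<'E'
from h import *
import pickle
a,b=pickle.load(open('cams.pkl','rb'))
f=lambda x,y,ox,oy:((x+.5)/3.636-.5+ox,(y+.5)/3.636-.5+oy)
C=lambda x,y,z:atz(b,f(x,y,240,170),z)
L=lambda x,y,z:atz(b,f(x-400,y,130,230),z)
cup=C(184.5,170,.14); he=C(179,307,.132)
r1,r2,g=C(110,188,.06),C(257,188,.06),C(130,240,.06)
fl=L(586,203,.026); bt=[L(x,y,.052) for x,y in((570,151),(587,254))]
for n,p in dict(cup=cup,hend=he,r1=r1,r2=r2,potc=(r1+r2)/2,g=g,flange=fl,barmid=(bt[0]+bt[1])/2,b0=bt[0],b1=bt[1]).items(): print(n,p.round(4),'scene px',proj(a,p).round(1))
print('hr',np.linalg.norm((he-cup)[:2]),'ang',np.degrees(np.arctan2(*(he-cup)[1::-1])),'red d',np.linalg.norm(r1-r2),'ang',np.degrees(np.arctan2(*(r1-r2)[1::-1])),'bar',np.linalg.norm(bt[0]-bt[1]),np.degrees(np.arctan2(*(bt[0]-bt[1])[1::-1])))
print('T0',np.round(R.from_rotvec(m.get_ee_rot()).as_matrix(),2)); c=m.camera('wrist'); print(np.round(c['mount'],3),c['fx'])
i=a['image'][150:270,225:335]; cv2.imwrite('pics/c1.png',cv2.resize(i,(550,600),interpolation=cv2.INTER_CUBIC)[:,:,::-1])
E
python3 b.py
```

```text
cup [ 0.604  -0.0102  0.14  ] scene px [260.9 188.5]
hend [ 0.5294 -0.0078  0.132 ] scene px [239.5 175.8]
r1 [0.6059 0.0328 0.06  ] scene px [278.4 215.8]
r2 [ 0.6066 -0.054   0.06  ] scene px [243.6 231.4]
potc [ 0.6063 -0.0106  0.06  ] scene px [261.4 223.4]
g [0.5751 0.0206 0.06  ] scene px [264.4 210.9]
flange [0.4686 0.2256 0.026 ] scene px [304.9 174.3]
barmid [0.4683 0.2249 0.052 ] scene px [305.1 164.9]
b0 [0.498  0.2311 0.052 ] scene px [315.3 169.1]
b1 [0.4385 0.2187 0.052 ] scene px [295.2 160.9]
hr 0.07461654610104959 ang 178.1164149279931 red d 0.08684595510434195 ang 90.46768141611672 bar 0.06080823225125215 11.731625886014315
T0 [[ 0.97  0.23 -0.  ]
 [ 0.23 -0.97  0.  ]
 [ 0.   -0.   -1.  ]]
[[ 0.    -0.945 -0.328  0.084]
 [ 1.     0.    -0.    -0.001]
 [ 0.    -0.328  0.945 -0.121]
 [ 0.     0.     0.     1.   ]] 346.44779136860114
```

View pics/c1.png

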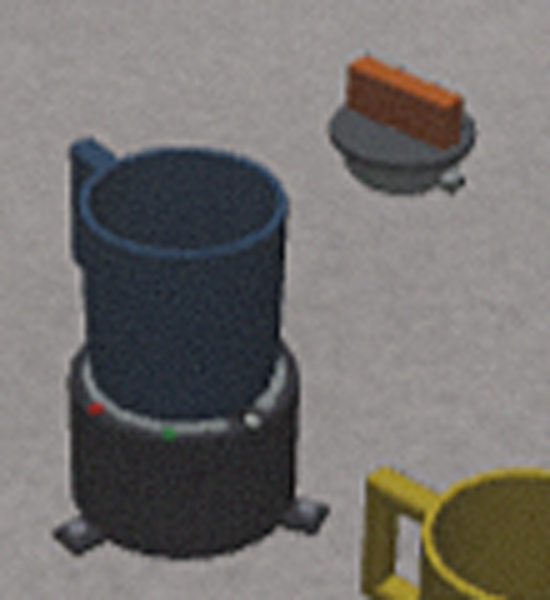

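The scene view agrees with the top view to within 2 px. The white notch mark is near world +x, so the pot's yaw is about 0. Now I'll grasp the cup by its handle.

```bash
cat > c.py <<'E'
from h import *
q=down(np.radians(-1.9))
hx,hy=0.536,-0.008
m.command_gripper(0.045,60)
m.move_to([hx,hy,.20],q)
m.servo_line([hx,hy,.112],rate=.1)
print(m.get_position(),m.get_contact_force(),m.get_time())
m.command_gripper(0.0,80)
print(m.get_width(),m.get_grip_force(),m.get_contact_force(),m.get_position())
m.servo_line([hx,hy,.135],rate=.06)
print(m.get_contact_force(),m.get_torque(),m.get_width(),m.get_time())
a=snap('scene','s1.png')
cv2.imwrite('pics/c2.png',cv2.resize(a['image'][90:270,190:340],(500,600),interpolation=cv2.INTER_CUBIC)[:,:,::-1])
E
python3 c.py
```

```text
[ 0.53644772 -0.00801544  0.11247229] [-0.06801516 -0.06862043 -0.21994437] 4.2
0.01062427078602054 77.81250759959221 [-2.0292778  -1.11066184  6.2124529 ] [ 0.53624887 -0.00800386  0.112628  ]
[-0.73998037 -0.52483241 -1.85036947] [ 0.03457342  0.07746818 -0.03874782] 0.011154112572424785 5.1333
```

View pics/c2.png

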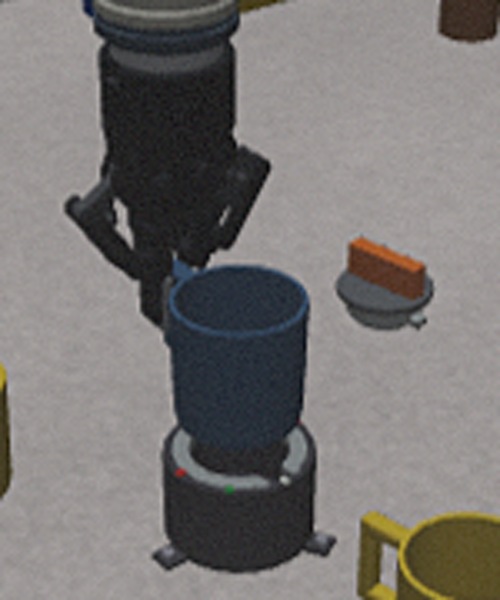

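The cup hangs level from its handle, clear of the pot's mouth at (240,455) in the crop. Next it goes beside the pot on the +y side.

```bash
cat > d.py <<'E'
from h import *
hx,hy=0.536,-0.008+.118
m.servo_line([.536,-.008,.15],rate=.1)
m.servo_line([hx,hy,.15],rate=.12)
m.servo_line([hx,hy,.062],rate=.1)
m.hold(.2); f0=m.get_contact_force()[2]; z=.062
while z>.047:
    z-=.001; m.servo_line([hx,hy,z],rate=.02); f=m.get_contact_force()[2]
    if f-f0>1.8: break
m.hold(.2)
print(z,f0,f,m.get_contact_force(),m.get_torque(),m.get_time())
a=snap('scene','s2.png')
cv2.imwrite('pics/c3.png',cv2.resize(a['image'][90:270,220:370],(500,600),interpolation=cv2.INTER_CUBIC)[:,:,::-1])
E
python3 d.py
```

```text
0.05199999999999999 -2.0719298246098505 7.28638528271394 [-2.76912261  0.37089143  6.34371855] [-0.05237882  0.25265447 -0.0136065 ] 10.55
```

View pics/c3.png

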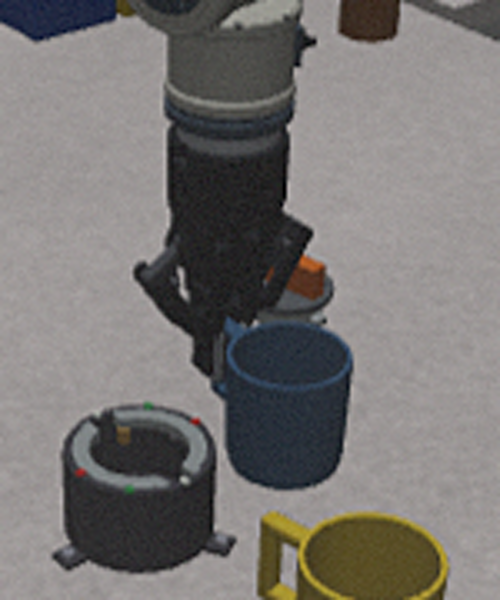

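The cup stands upright on the counter beside the pot. Now I'll release it and look at the lid and pot with the wrist camera.

```bash
cat > e.py <<'E'
from h import *
import pickle
m.command_gripper(0.035)
print(m.get_contact_force())
m.servo_line([.536,.11,.14],rate=.12)
D={}
def wr(n):
    m.hold(.15)
    T=np.eye(4);T[:3,:3]=R.from_rotvec(m.get_ee_rot()).as_matrix();T[:3,3]=m.get_position()
    c=m.camera('wrist');c['cam_to_world']=T@np.array(c['mount']);D[n]=c
m.move_to([.606,-.0106,.22],down(0)); wr('pot')
m.move_to([.4686,.2255,.16],down(np.radians(11.7))); wr('lid')
D['top']=m.camera('top'); 
pickle.dump(D,open('D.pkl','wb'))
cv2.imwrite('pics/w1.png',np.hstack([D['pot']['image'],D['lid']['image']])[:,:,::-1])
cv2.imwrite('pics/w1s.png',cv2.resize(cv2.imread('pics/w1.png')[:, :],(800,300)))
print(m.get_time())
for n,p in(('pot',[.6063,-.0106,.06]),('lid',[.4683,.2249,.052])): print(n,proj(D[n],p))
E
python3 e.py
```

```text
[-0.74886414  0.46136704 -0.59997166]
14.0583
pot [275.57013556 187.37371092]
lid [273.50245076 212.73225144]
```

View pics/w1s.png

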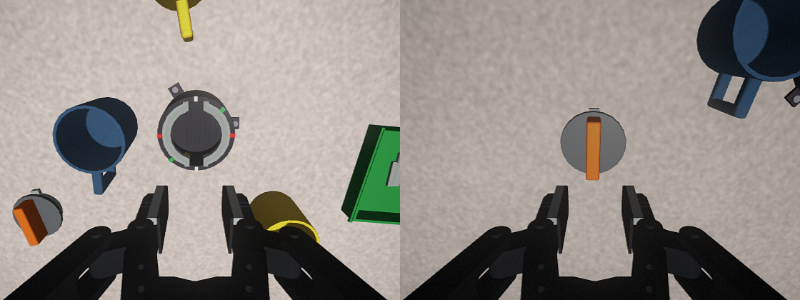

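The wrist views are clear. In the left one the pot is at about (196,130), with its red, green and white marks visible; the cup stands free and upright. In the right one the lid is at (593,143), with its bar along the tool's x.

```bash
cat > g.py <<'E'
from h import *
import pickle
D=pickle.load(open('D.pkl','rb'))
def comps(c,f,mn):
    h=cv2.cvtColor(c['image'],cv2.COLOR_RGB2HSV).astype(int); mk=f(h[...,0],h[...,1],h[...,2]).astype(np.uint8)
    n,l,s,cc=cv2.connectedComponentsWithStats(mk)
    return [(cc[i],s[i,4],l==i) for i in range(1,n) if s[i,4]>=mn]
an=lambda d:np.degrees(np.arctan2(d[1],d[0]))
p=D['pot']
for nm,f in(('red',lambda h,s,v:((h<6)|(h>172))&(s>130)&(v>60)),('green',lambda h,s,v:(h>55)&(h<85)&(s>90)&(v>40))):
    P=[]
    for cc,ar,_ in comps(p,f,6):
        if 200<cc[0]<350 and 110<cc[1]<250: w=atz(p,cc,.06); P.append(w); print(nm,cc.round(1),ar,w.round(4))
    if len(P)==2: d=P[0]-P[1]; print('mid',(P[0]+P[1])[:2]/2,'len',np.linalg.norm(d),'ang',an(d))
c=D['lid']
o=max(comps(c,lambda h,s,v:(h<20)&(s>140)&(v>60),100),key=lambda t:t[1])
r=cv2.minAreaRect(np.argwhere(o[2])[:,::-1].astype(np.float32)); B=cv2.boxPoints(r)
W=np.array([atz(c,b,.052) for b in B]);print('box',B.round(1).tolist());print(W.round(4).tolist(),W.mean(0))
g=max([t for t in comps(c,lambda h,s,v:(s<60)&(v>70)&(v<140),800)],key=lambda t:-abs(t[0][0]-275)-abs(t[0][1]-200))
print('flange comp',g[0],g[1]); 
cv2.imwrite('pics/lidc.png',cv2.resize(c['image'][140:270,210:340],(780,600))[:,:,::-1] if 0 else np.hstack([cv2.resize(x['image'][y:y+140,u:u+140],(400,400),interpolation=cv2.INTER_CUBIC) for x,u,y in((p,205,115),(c,205,135))])[:,:,::-1])
E
python3 g.py
```

```text
red [223.  189.5] 42 [0.6044 0.0336 0.06  ]
red [325.1 189.3] 41 [ 0.6047 -0.0522  0.06  ]
mid [ 0.60452681 -0.00931023] len 0.08579095917366525 ang 90.22505591729897
green [311.  153.5] 40 [ 0.635  -0.0392  0.06  ]
green [239.7 223.1] 41 [0.5738 0.0205 0.06  ]
mid [ 0.60440686 -0.00937443] len 0.08545819495335724 ang -44.311219389418
box [[259.70001220703125, 251.0], [261.20001220703125, 162.89999389648438], [280.6000061035156, 163.1999969482422], [279.1000061035156, 251.3000030517578]]
[[0.4369, 0.2288, 0.052], [0.5017, 0.2402, 0.052], [0.5041, 0.2274, 0.052], [0.4395, 0.2147, 0.052]] [0.47054011 0.2277873  0.052     ]
flange comp [270.1335919 198.4841629] 4641
```

View pics/lidc.png

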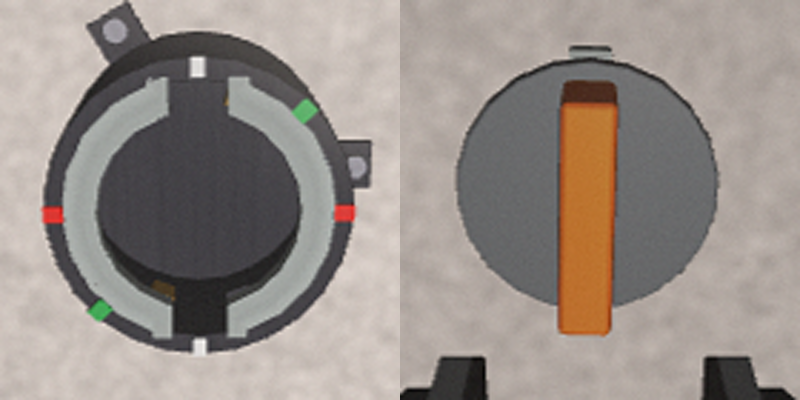

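```bash
cat > g2.py <<'E'
from h import *
import pickle
D=pickle.load(open('D.pkl','rb'));c=D['lid'];p=D['pot']
f=lambda x,y:((x-400+.5)/2.857-.5+205,(y+.5)/2.857-.5+135)
t,b=[atz(c,f(*u),.052) for u in((589.5,103),(584.5,333))]
d=t-b;print('bar',(t+b)/2,np.linalg.norm(d),np.degrees(np.arctan2(d[1],d[0])))
# flange: fit ellipse by projecting circle
l,r=[atz(c,f(*u),.026) for u in((457,183),(718,183))];lo=atz(c,f(545,303),.026)
print('fl',(l+r)/2,np.linalg.norm(l-r))
w=[atz(p,((x+.5)/2.857-.5+205,(y+.5)/2.857-.5+115),.06) for x,y in((197.5,67),(200,346))]
d=w[0]-w[1];print('white',(w[0]+w[1])/2,np.linalg.norm(d),np.degrees(np.arctan2(d[1],d[0])))
E
python3 g2.py
```

```text
bar [0.46790861 0.22727762 0.052     ] 0.06055931580579015 10.291022866546912
fl [0.4696681  0.22766478 0.026     ] 0.0708355875698305
white [ 0.60458997 -0.00950822  0.06      ] 0.08546036503623501 0.6689504107111568
```

```bash
cat > k.py <<'E'
from h import *
for off in(0,180):
    for y in(10.5,.5,-44.5,-52):
        p=[.469,.2275,.1] if y>5 else [.6045,-.0093,.095]
        s=m.solve_ik(p,down(np.radians(y+off))); print(off,y,None if s is None else np.round(s,2))
L=[.469,.2275]
q=down(np.radians(10.5))
m.command_gripper(0.04,100)
m.move_to([*L,.1],q)
m.servo_line([*L,.051],rate=.1)
m.hold(.1);print(m.get_contact_force(),m.get_position())
m.command_gripper(0.0,100)
m.hold(.1);print(m.get_width(),m.get_grip_force(),m.get_contact_force(),m.get_torque())
m.servo_line([*L,.17],rate=.12)
print(m.get_contact_force(),m.get_torque(),m.get_width(),m.get_time())
E
python3 k.py
```

```text
0 10.5 [0.43 0.51 1.95 0.   0.68 1.82]
0 0.5 [-0.04  0.61  1.76 -0.    0.77  1.53]
0 -44.5 [-0.04  0.61  1.76 -0.    0.77  2.31]
0 -52 [-0.04  0.61  1.76 -0.    0.77  2.44]
180 10.5 [ 0.43  0.51  1.95 -0.    0.68 -1.33]
180 0.5 [-0.04  0.61  1.76  0.    0.77 -1.61]
180 -44.5 [-0.04  0.61  1.76  0.    0.77 -0.83]
180 -52 [-0.04  0.61  1.76 -0.    0.77 -0.7 ]
[0.27459208 0.5590552  0.17801662] [0.46954451 0.22775933 0.05179024]
0.01199052854710369 97.98485398292542 [ 0.17125413 -1.05899346  5.73281268] [ 0.00499312  0.1739942  -0.0800403 ]
[ 0.10118838 -0.16632315 -1.12426456] [-0.03594328 -0.02495952  0.00312895] 0.012085727588605898 16.975
```

```bash
cat > n.py <<'E'
from h import *
P=np.array([.6045,-.0094]); q=down(np.radians(.5))
m.move_to([*P,.17],q)
m.servo_line([*P,.118],rate=.12)
m.hold(.2); f0=np.array(m.get_contact_force()); z=.118
print(f0)
while z>.0895:
    z-=.0015; m.servo_line([*P,z],rate=.04); f=np.array(m.get_contact_force())-f0
    if abs(f).max()>3: print(round(z,4),f.round(1),np.round(m.get_torque(),3))
    if f[2]>12: break
print(m.get_position(),m.get_time())
snap('scene','s3.png'); a=cv2.imread('pics/s3.png')
cv2.imwrite('pics/c4.png',cv2.resize(a[150:280,210:340],(600,600),interpolation=cv2.INTER_CUBIC))
E
python3 n.py
```

```text
[-0.30053739  0.63161211 -1.57995455]
0.103 [ 3.2 -1.8 -0.2] [-0.259 -0.479 -0.003]
0.1015 [ 3.2 -2.3 -0.1] [-0.335 -0.588 -0.006]
0.1 [ 4.3 -2.7  0.4] [-0.393 -0.677  0.03 ]
0.0985 [ 4.9 -1.9 -0.1] [-0.19  -0.929  0.015]
0.097 [ 5.5 -0.8 -0.3] [-0.044 -1.038  0.032]
0.0955 [ 6.  -0.6  0.9] [ 0.063 -1.036 -0.074]
0.094 [ 6.6 -0.5  1.9] [ 5.600e-02 -1.071e+00 -1.000e-03]
0.0925 [6.  0.4 1.6] [ 1.520e-01 -1.159e+00 -1.000e-03]
0.091 [ 4.3 -0.2  8.1] [ 0.162 -0.619  0.067]
0.0895 [ 0.1  0.4 21.7] [0.151 0.163 0.065]
[ 0.60525649 -0.00920893  0.09170834] 23.5667
```

View pics/c4.png

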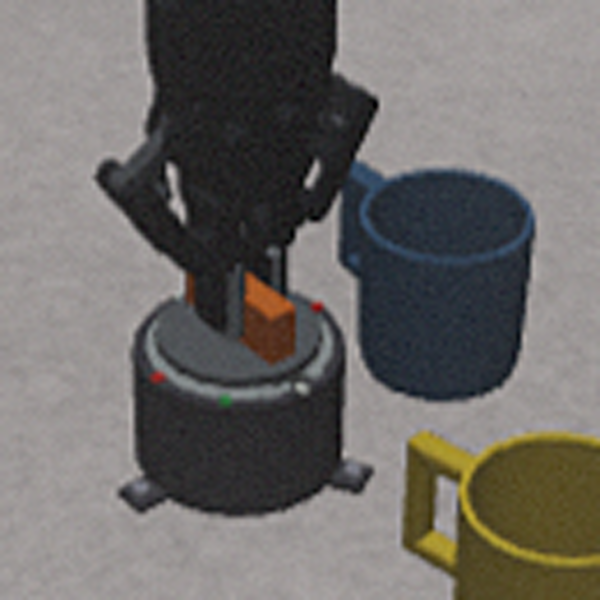

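The lid is seated: TCP z 0.0917 puts its origin at 0.040, and the picture shows the flange flat on the rim with the bar at the white marks. Now I'll twist it in steps, watching the moment.

```bash
cat > t.py <<'E'
from h import *
P=[.6053,-.0092,.0905]
def yaw():
    x=R.from_rotvec(m.get_ee_rot()).as_matrix()[:,0]; return np.degrees(np.arctan2(x[1],x[0]))
m.servo_line(P,down(np.radians(.5)),rate=.02); print(m.get_contact_force(),m.get_torque())
for y in(-4,-9,-14,-19,-24,-29,-34,-39,-42,-44.4):
    m.move_to(P,down(np.radians(y)))
    m.hold(.05);print(y,round(yaw(),2),np.round(m.get_torque(),3),np.round(m.get_contact_force(),1),np.round(m.get_position(),4),round(m.get_time(),1))
    if abs(m.get_torque()[2])>1.0: break
b=snap('top','t4.png');a=snap('scene','s4.png')
cv2.imwrite('pics/c5.png',np.hstack([cv2.resize(b['image'][180:270,245:335],(400,400),interpolation=cv2.INTER_CUBIC),cv2.resize(a['image'][165:265,215:315],(400,400),interpolation=cv2.INTER_CUBIC)])[:,:,::-1])
E
python3 t.py
```

```text
[-0.99977284 -0.11603131 13.69346683] [3.78322211e-02 1.38842953e-05 4.90875906e-02]
-4 -4.03 [-0.112  0.053 -0.182] [-0.  -0.9 15. ] [ 0.6054 -0.0093  0.0917] 24.2
-9 -9.03 [-0.262  0.006 -0.204] [-0.6 -2.6 14.1] [ 0.6053 -0.0095  0.0917] 24.5
-14 -14.02 [-0.342  0.038 -0.213] [ 0.2 -3.  13.2] [ 0.6053 -0.0096  0.0917] 24.8
-19 -19.02 [-0.42  -0.02  -0.158] [ 0.2 -2.9 12.9] [ 0.6054 -0.0097  0.0917] 25.1
-24 -24.02 [-0.416  0.029 -0.159] [ 0.1 -2.8 13.3] [ 0.6053 -0.0097  0.0917] 25.4
-29 -29.02 [-0.455  0.062 -0.092] [-0.5 -3.9 14. ] [ 0.6052 -0.0098  0.0917] 25.7
-34 -34.01 [-0.547  0.122 -0.119] [-1.2 -4.3 13.6] [ 0.6052 -0.0098  0.0917] 26.0
-39 -39.02 [-0.512  0.082 -0.118] [-0.4 -4.1 13.9] [ 0.6052 -0.0099  0.0917] 26.3
-42 -42.01 [-0.554  0.081 -0.136] [-1.1 -3.9 13.3] [ 0.6052 -0.0099  0.0917] 26.6
-44.4 -44.39 [-0.591  0.078 -0.014] [-0.1 -3.9 15.1] [ 0.6051 -0.0098  0.0917] 26.9
```

View pics/c5.png

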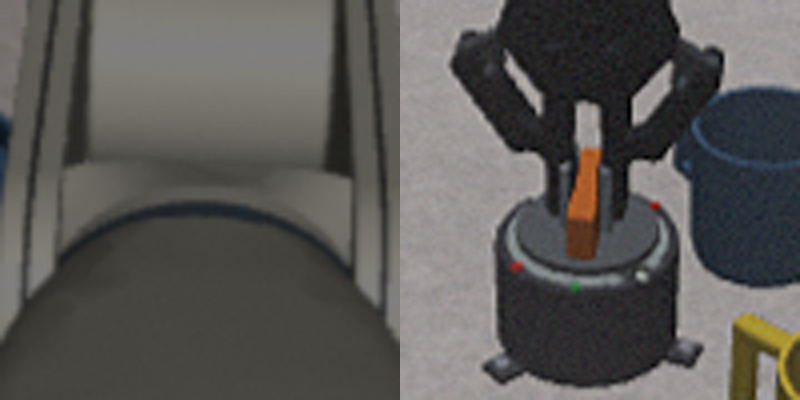

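The scene view shows the lid seated and the bar's near end pointing at the green mark, which is at (576,287) in the crop. I'll check the angle numerically and with the wrist camera.

```bash
cat > v.py <<'E'
from h import *
T=np.eye(4);T[:3,:3]=R.from_rotvec(m.get_ee_rot()).as_matrix();T[:3,3]=m.get_position()
w=m.camera('wrist');w['cam_to_world']=T@np.array(w['mount'])
s=m.camera('scene')
for y in(-36,-40,-44.5,-49,-53):
    u=np.array([np.cos(np.radians(y)),np.sin(np.radians(y))]);n=np.array([-u[1],u[0]]);c=np.array([.605,-.0096])
    cs=[[*(c+.031*u+k*.007*n),.092] for k in(1,-1)]; 
    f=lambda p:((proj(s,p)-[215,165]+.5)*4-.5+[400,0]).round(0)
    print(y,'scene crop',*[f(p) for p in cs],'green',f([*(c+.043*np.array([.707,-.707])),.06]))
cv2.imwrite('pics/w5.png',cv2.resize(w['image'][100:310,170:380],(600,600),interpolation=cv2.INTER_CUBIC)[:,:,::-1])
h=cv2.cvtColor(w['image'],cv2.COLOR_RGB2HSV).astype(int)
for nm,mk in(('green',(h[...,0]>55)&(h[...,0]<85)&(h[...,1]>90)&(h[...,2]>40)),('red',((h[...,0]<6)|(h[...,0]>172))&(h[...,1]>130)&(h[...,2]>60))):
    n,l,st,cc=cv2.connectedComponentsWithStats(mk.astype(np.uint8))
    for i in range(1,n):
        p=atz(w,cc[i],.06); r=p[:2]-[.605,-.0096]
        if st[i,4]>8 and np.hypot(*r)<.06: print(nm,cc[i],st[i,4],p,np.hypot(*r),np.degrees(np.arctan2(r[1],r[0])))
E
python3 v.py
```

```text
-36 scene crop [603. 216.] [574. 217.] green [575. 285.]
-40 scene crop [599. 217.] [569. 216.] green [575. 285.]
-44.5 scene crop [593. 217.] [564. 215.] green [575. 285.]
-49 scene crop [588. 217.] [559. 214.] green [575. 285.]
-53 scene crop [583. 217.] [555. 213.] green [575. 285.]
green [273.03472222 181.04861111] 144 [ 0.63516164 -0.03929517  0.06      ] 0.04232644090303227 -44.553502240402885
red [338.42361111 207.36805556] 144 [ 0.60466518 -0.05224498  0.06      ] 0.04264629859952362 -90.449844261233
red [211.45 315.  ] 20 [0.60582907 0.0345914  0.06      ] 0.04419917870373566 88.92521059564021
```

View pics/w5.png

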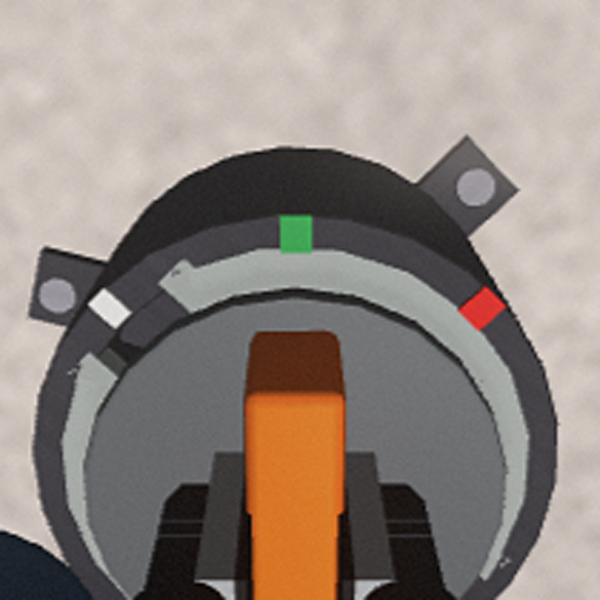

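The bar's end (centre x≈295) lines up with the green mark (x≈296), and the flange is flat. It is still gripped, so I'll check for creep and hand in.

```bash
python3 - <<'E'
from h import *
m.hold(.8); print(m.get_torque(),m.get_contact_force(),m.get_width(),m.get_grip_force(),m.get_time())
w=m.camera('wrist')['image'].astype(int); p=cv2.cvtColor(cv2.imread('pics/w5.png'),cv2.COLOR_BGR2RGB)
n=cv2.resize(w[100:310,170:380].astype(np.uint8),(600,600),interpolation=cv2.INTER_CUBIC)
print('mean change',np.abs(n.astype(int)-p)[320:450,230:360].mean())
print(m.sign_off())
E
```

```text
[-0.5605028   0.03804325 -0.0103033 ] [-1.88374475 -3.29947689 13.17588927] 0.011878076632523523 99.875807762146 27.8667
mean change 1.6717357001972386
the job is handed in; nothing more can be done
None
```

The job is handed in at about 28 s: the blue cup stands upright on the counter beside the pot, and the lid is seated, twisted 45° clockwise to the green marks, short of the lock, and still gripped and held there.

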